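# Slide a spare hook into the motorhome's hook rail

### The arm

A 6-joint arm with a two-finger parallel gripper is mounted at the origin on the work surface. World frame = base frame: x ahead of the robot, y to its left, z up, the work surface at z = 0. Lengths are in m, angles in degrees, forces in N, time in s.
With the tool pointing down it reaches from about 0.4 to 0.925 m from the base axis. Payload 12.5 kg.
Tool frame: the origin (TCP) lies on the centre line of the jaws, within the pads' length; the fingertips stand 22 mm ahead of it and the grasp point (between the pads) lies 3 mm ahead of it; z points along the fingers, y is the line along which they close (so a half turn about z gives the same grasp; the last joint's range is limited). The gripper opens to 95 mm and grips with 3 to 60 N. Pads are 20 mm wide; open, the fingers measure 119 mm over their backs; the gripper's body (75 mm by 180 mm) begins 59 mm behind the grasp point.
Start: joints at [59.152, 28.126, 89.318, -0, 62.55, -6.05], TCP at [0.262, 0.567, 0.237] pointing down, gripper open.
Joint ranges: [-177.58, 177.58], [-47.91, 125.51], [2.72, 160], [-65.01, 245.01], [3.68, 167.84], [-153.87, 153.87]. Speed limits (degrees/s): [127.2, 127.2, 159.86, 180, 180, 180].

### API

Orientations are given as [roll, pitch, yaw] about the fixed x, y, z axes, in that order (R = Rz(yaw) Ry(pitch) Rx(roll)).
In Python, from cell import robot, vision gives the robot as it stands.
- The arm moves only by the tool jog_arm, never from a script. Its argument "rows" is one flat list of numbers, 5 for each row, row after row: the shift along the tool's x, y, z each as a share of 0.2 m, from -1 to 1, then the turn about the tool's z as a share of 45 degrees, from -1 to 1, then the opening, from 0 (shut) to 1 (fully open). A call has exactly 5 rows; each row shifts and turns the commanded pose from where the row before left it, along the tool's axes as they then stand; what a row does not reach is not made up. A row lasts 1/12 s, in which the tool goes at most 41.7 mm and 7.16 degrees, less where a joint would pass 70% of its speed; a pose out of reach is approached as far as the arm can. A call with a number of a shift or a turn outside -1 to 1 is refused whole. A call with a gripper value outside its range is refused whole. The fingers move at their own pace and stop on an object; the grip force is fixed at half the most. Time passes only in rows, so rows that do not move let the fingers close, or fill a call up. It gives the time, the measured TCP pose, the force, the opening and the grip force at its end, in the units of the state.
- robot.observe(): the state, without advancing time (a new reading comes with each control period).
- vision.grab_frame(name): name is "scene" or "top" or "wrist"; returns (picture, depth): 384x512x3 uint8, blue, green, red; 384x512 float32, m along the optical axis (not along the pixel's ray), 0 where there is no reading.
- vision.get_calibration(name): a dict with "intrinsics" (3x3 intrinsics, pixels), "view" (4x4, takes a point from world to camera coordinates); the wrist camera has in their place "hand_eye" (4x4, takes a point from camera to tool coordinates, whose origin is the TCP and whose axes are the flange's). Camera axes: x right, y up, looking along -z (the intrinsics and any distortion apply to the point x, -y, -z); pixel columns grow to the right and rows downward; lengths in m; the calibration is good to about 2 mm. A picture is of the moment at which its call begins: read the wrist's pose just before it. get_calibration takes no time and is no camera call.
- robot.finish_job(): hands the job in; it is judged then, once.
The state is a dict: "t": time; "joints": joint angles; "joint_vel": joint speeds; "joint_efforts": joint torques, N m; "ee_pos": TCP position; "tcp_rot": TCP orientation; "force": force on the tool from outside, world axes, zero at the start; "wrist_torque": the same for the moment, N m; "finger_gap": finger opening in m; "gripper_force": force on a finger pad.
Only numpy, scipy, OpenCV 4.12 (cv2) and the standard library are available. Lean on these libraries where they do the work, as an engineer would, in place of code of your own. Each camera call takes 0.05 s, during which the arm holds its last target. There are 200 camera calls.

### The job

Take the loose sliding hook from the table, enter its glide at the open end of the hook rail, and slide it along the rail under the sprung tooth of the travel stop until the hook is fully home against the rubber buffer, the tooth has dropped behind its glide and it stays latched there when you let go. The rail and stop are light parts: never lean on them with more than about 15 N, and leave the mug, the jar and the screw-on hook where they are.

Things in the scene. Friction and masses are not known exactly. Their poses are not given: they have to be found in the camera images.
- rail: Hook rail: aluminium C-channel 340 mm long, 14 deep, 30 high, on two uprights screwed to the table; fixed. Origin on the table under its middle; +y runs along it from the open to the capped end, z up; the 12.5 mm slot faces -x, to the robot. Front face at x -7 mm. The pose is that of the uprights: the channel is not quite level, see rail_mouth. A second such hook is fixed at y +149 mm.
- rail_mouth (a point): Middle of the channel's open end, y -170, z 200 mm in the rail's frame, axes as the uprights' (z plumb); +y goes into the rail. Cavity 24 mm high (z), 8 deep (x), walls 3, square-cut end. From this point the channel runs up or down, unmeasured, by up to 0.05 rad (10 mm over 200): follow it by giving way to the side forces; held stiffly on a level line the hook binds.
- hook: Loose hook, about 130 g, standing on the table: flat steel J (30 mm wide, x -58 to -8, z 0 to 54 mm) under a grey plastic block (x -34.5 to -8.5, 28 mm wide in y, z 54 to 92 mm), and behind the block (+x) a white nylon glide. Origin at its underside, straight below the glide's middle; z up, y along the glide: it hangs with its x, y, z along the rail's.
- hook_glide (a point): Middle of the nylon glide that runs inside the channel, 70 mm above the hook's origin, same axes. 46 mm long (y), 22 high, 6 thick (x), ends round and bevelled: 1 mm of play each way in the channel. Its neck through the slot is 10 mm high, 22 mm long.
- hook_grip (a point): Point in the hook's block at x -27, y 0, z 76 mm of the hook. Gripping across y from above here leaves pads up to 32 mm wide clear of the rail's front face, as long as they stay in front of x -11 mm.
- catch (a joint): Lift (m) of the round sprung tooth of the travel stop: 0 down, 0.003 on top of the glide. The stop, a steel saddle 76 mm long up to 18 mm above the rail's top, is clamped anywhere in a 45 mm stretch, unmeasured: tooth at y -26 to +20 mm of the rail. Forcing the glide under it takes 4 to 10 N along the rail, sliding under it up to 4 N; it drops behind the glide's rear end when the hook is home.
- buffer (a joint): Press (m) of the stop's rubber buffer in the channel: 0 free, 0.008 hard up, 0.7 N/mm. Its face is 40.5 mm past the tooth (rail y +15 to +60 mm); the glide touches it with its middle 23 mm before the face. Latched, it stays about 0.003 pressed. So once 30 mm past the first touch of the tooth, 3 to 5 N on it means home, over 7 N hard up. No part of the stop stands in front of the rail's front face.
- mug: Blue stoneware mug, 80 mm across, 90 mm high, standing; bystander. Origin under its middle.
- jar: Glass jar with a steel cap, 66 mm across, 95 mm high, standing; bystander. Origin under its middle.
- screw_hook: Small screw-on hook without a glide: a flat steel plate 75 x 30 x 5 mm lying on the table with a 36 mm high wire arm; bystander. Origin under its middle.
Not all that is in view belongs to the job. Leave any green or purple look-alike of the hook alone.

How it is judged:
By the outcome, as a careful person would: the job done as asked, in the order asked, and still so for the second after the job is handed in, with the robot touching nothing.
It also fails if it takes over 72 s, if anything falls off the work surface, if the arm or the gripper's body presses on something with over 40 N, if the wrist force passes 120 N, or if a joint passes its speed limit or range.

## Working session

There is one attempt and no reset: what is moved stays moved. The work goes in short steps, Python scripts to look and compute and a tool call to move; the robot and the scene stay as the last step left them, time stands still between calls to the robot, and variables do not carry over. Pictures are saved under pics/ and viewed, at most 10 in all, crops included, and the job is handed in when it is done.

Besides the shell and the picture viewer there is one more tool, called after "Request:" as name(argument=value, ...), one argument or row to a line, values as JSON. jog_arm: Moves the arm, as the interface text tells. Its arguments: {"type":"object","properties":{"rows":{"type":"array","items":{"type":"number"}}},"required":["rows"]}

```bash
mkdir -p pics; ls; cat > h.py <<'E'
import numpy as np,cv2
from cell import robot,vision
def cal(n):
    c=vision.get_calibration(n);return c
def save(n,f):
    im,d=vision.grab_frame(n);cv2.imwrite(f'pics/{f}.png',im);np.savez(f'pics/{f}.npz',im=im,d=d);return im,d
def pts(n,d,V=None):
    c=cal(n);K=np.array(c['intrinsics']);V=np.array(c['view']) if V is None else V
    v,u=np.mgrid[0:d.shape[0],0:d.shape[1]]
    p=np.stack([(u-K[0,2])/K[0,0]*d,-(v-K[1,2])/K[1,1]*d,-d,np.ones_like(d)],-1)
    return (p@np.linalg.inv(V).T)[...,:3]
E
python3 - <<'E'
from h import *
for n in('scene','top'):
    c=cal(n);print(n,{k:np.round(np.array(v),3).tolist() if not isinstance(v,str) else v for k,v in c.items()})
c=cal('wrist');print({k:np.round(np.array(v),3).tolist() for k,v in c.items()})
a,_=save('scene','s0');b,_=save('top','t0');w,_=save('wrist','w0')
print(robot.observe())
E
```

```text
pics
scene {'intrinsics': [[355.594, 0.0, 251.092], [0.0, 355.594, 191.651], [0.0, 0.0, 1.0]], 'view': [[0.549, 0.836, -0.006, -0.29], [-0.706, 0.468, 0.531, 0.34], [0.447, -0.287, 0.847, -1.327], [0.0, 0.0, 0.0, 1.0]]}
top {'intrinsics': [[444.965, 0.0, 255.085], [0.0, 444.965, 183.956], [0.0, 0.0, 1.0]], 'view': [[0.0, -1.0, 0.002, -0.037], [0.997, 0.0, 0.079, -0.575], [-0.079, 0.002, 0.997, -1.439], [0.0, 0.0, 0.0, 1.0]]}
{'intrinsics': [[303.939, 0.0, 261.788], [0.0, 303.939, 191.251], [0.0, 0.0, 1.0]], 'hand_eye': [[0.0, 0.97, 0.241, 0.067], [1.0, -0.0, 0.0, -0.0], [0.0, 0.241, -0.97, -0.149], [0.0, 0.0, 0.0, 1.0]]}
{'t': 0.15, 'joints': array([ 5.91509917e+01,  2.81533917e+01,  8.93431053e+01, -5.68275504e-04,
        6.25489229e+01, -6.05170041e+00]), 'joint_vel': array([ 0.00799333, -0.08771995, -0.05610954, -0.02206462,  0.10327208,
        0.03823961]), 'joint_efforts': array([ 2.47891534e-03, -6.12893200e+01, -2.58280009e+01,  6.92314119e-02,
        4.74017859e-02, -6.29412239e-05]), 'ee_pos': array([0.2620385 , 0.56723155, 0.23622057]), 'tcp_rot': array([-1.79954780e+02, -4.28715708e-03,  1.55202953e+02]), 'force': array([ 0.02903658,  0.19891604, -0.08735311]), 'wrist_torque': array([ 0.00489546, -0.02186404, -0.04712015]), 'gripper_force': 0.0, 'finger_gap': 0.0950934456120095}
```

View pics/s0.png

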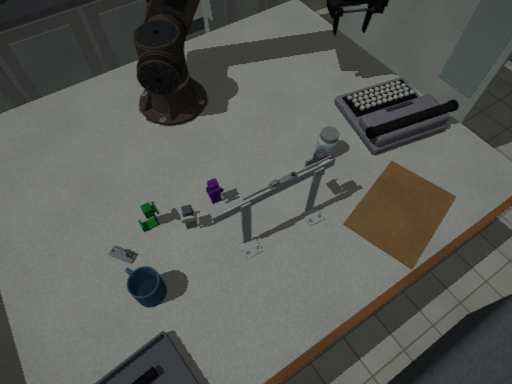

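View pics/t0.png

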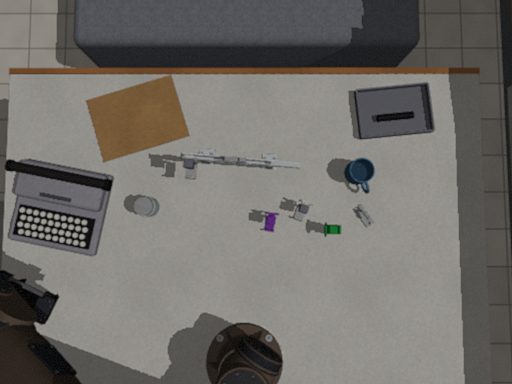

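Candidates in the top view: grey hook (301,209) is loose and matches the description. Purple (270,221) and green (333,230) are look-alikes, (364,215) is the screw-on hook, and (190,168) is the fixed hook on the rail. I choose (301,209), which is at (188,214) in the scene view. Next come rough measurements and one close crop.

```bash
python3 - <<'E'
from h import *
z=np.load('pics/t0.npz');im,d=z['im'],z['d'];P=pts('top',d)
def rect(m,name):
    p=P[m];r=cv2.minAreaRect(p[:,:2].astype(np.float32));print(name,m.sum(),'cent',np.round(r[0],4),'size',np.round(r[1],4),'ang',round(r[2],1),'z',np.round([p[:,2].min(),np.median(p[:,2]),p[:,2].max()],3))
v,u=np.mgrid[0:384,0:512]
box=lambda a,b,c,e:(u>=a)&(u<=b)&(v>=c)&(v<=e)&(d>0)
rail=box(175,305,145,180)&(P[...,2]>.17)
rect(rail,'rail')
p=P[rail];q=p[:,:2].mean(0);U,S,Vt=np.linalg.svd(p[:,:2]-q);a=Vt[0]*np.sign(Vt[0][1]);print('axis',a,np.degrees(np.arctan2(-a[0],a[1])))
s=(p[:,:2]-q)@a;print(s.min(),s.max(),q)
for lo in np.arange(s.min(),s.max(),.02):
    k=(s>=lo)&(s<lo+.02);n=(p[k,:2]-q)@np.array([a[1],-a[0]]);print(round(lo,3),np.round([np.median(p[k,2]),p[k,2].max(),np.median(n),n.min(),n.max()],4))
hk=box(288,315,195,224)&(P[...,2]>.02);rect(hk,'hook')
rect(hk&(P[...,2]>.08),'hooktop')
rect(box(355,375,200,228)&(P[...,2]>.008),'screw')
rect(box(340,380,152,195)&(P[...,2]>.05),'mug')
c=[cv2.resize(im[190:240,250:350],None,fx=8,fy=8,interpolation=cv2.INTER_CUBIC)[:400,:800]]
si=cv2.imread('pics/s0.png')[165:240,130:240]
c.append(cv2.resize(si,(293,200),interpolation=cv2.INTER_CUBIC))
o=np.zeros((600,800,3),np.uint8);o[:400]=c[0];o[400:,:293]=c[1]
cv2.imwrite('pics/c0.png',o)
E
```

```text
rail 871 cent [0.6314 0.005 ] size [0.0461 0.3405] ang 0.8 z [0.174 0.218 0.242]
axis [0.04732857 0.99887938] -2.712740959557055
-0.18872690972321163 0.15272807057001347 [0.62797521 0.02284133]
-0.189 [ 0.2144  0.2198 -0.0038 -0.0091  0.0045]
-0.169 [ 0.2147  0.2205 -0.0033 -0.0091  0.0051]
-0.149 [ 0.2159  0.2238 -0.0035 -0.0079  0.0048]
-0.129 [ 0.2159  0.2237 -0.0004 -0.0078  0.01  ]
-0.109 [ 0.213   0.2233  0.0028 -0.0071  0.0118]
-0.089 [ 0.2068  0.2227  0.0032 -0.0061  0.0074]
-0.069 [ 0.2059  0.2229  0.0033 -0.006   0.0086]
-0.049 [ 0.2127  0.2405  0.0025 -0.0046  0.0082]
-0.029 [ 0.2296  0.2416 -0.0007 -0.005   0.0081]
-0.009 [ 0.2275  0.2377  0.0005 -0.0036  0.0097]
0.011 [ 0.2272  0.2369  0.0011 -0.0033  0.0098]
0.031 [ 0.2222  0.2369  0.0017 -0.0026  0.0117]
0.051 [ 0.2107  0.2246  0.0065 -0.0019  0.0116]
0.071 [ 0.208   0.2258  0.0078 -0.0015  0.0129]
0.091 [ 0.2118  0.2275  0.0096 -0.0005  0.0168]
0.111 [ 0.2238  0.2361 -0.0071 -0.0275  0.0194]
0.131 [ 0.2264  0.2345 -0.002  -0.0268  0.0141]
0.151 [0.2255 0.2285 0.0064 0.0005 0.0144]
hook 144 cent [ 0.4898 -0.1873] size [0.0433 0.0608] ang 70.7 z [0.021 0.087 0.098]
hooktop 94 cent [ 0.5011 -0.1907] size [0.0357 0.0372] ang 70.8 z [0.08  0.091 0.098]
screw 65 cent [ 0.4831 -0.3955] size [0.0795 0.0559] ang 4.5 z [0.008 0.014 0.043]
mug 283 cent [ 0.6032 -0.3709] size [0.0786 0.1048] ang 81.7 z [0.05  0.079 0.099]
```

View pics/c0.png

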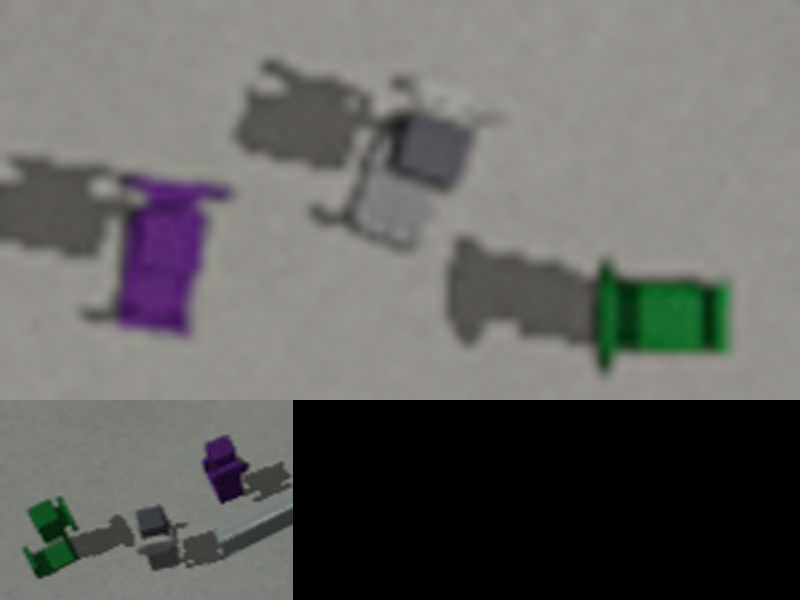

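The crop shows the dark grey block at (432,150), the white glide ends at (400,80) and (490,118), and the steel J toward the robot at (390,205), so this is the right hook. Moving the arm over it.

Request:
jog_arm(
  rows=[-0.136, -0.146, -0.02, 0, 1, -0.136, -0.146, -0.02, 0, 1, -0.136, -0.146, -0.02, 0, 1, -0.136, -0.146, -0.02, 0, 1, -0.136, -0.146, -0.02, 0, 1],
)

```text
t: 0.57
ee_pos: [0.3243, 0.3761, 0.2566]
tcp_rot: [-180.0, -0.0, 155.2]
force: [0.9, 0.1, 0.4]
finger_gap: 0.0954
gripper_force: 0.0
```

Request:
jog_arm(
  rows=[-0.136, -0.146, -0.02, 0, 1, -0.136, -0.146, -0.02, 0, 1, -0.136, -0.146, -0.02, 0, 1, -0.136, -0.146, -0.02, 0, 1, -0.136, -0.146, -0.02, 0, 1],
)

```text
t: 0.98
ee_pos: [0.3866, 0.1864, 0.2769]
tcp_rot: [180.0, 0.0, 155.2]
force: [1.1, 0.8, -0.5]
finger_gap: 0.095
gripper_force: 0.0
```

Request:
jog_arm(
  rows=[-0.136, -0.146, -0.02, 0, 1, -0.136, -0.146, -0.02, 0, 1, -0.136, -0.146, -0.02, 0, 1, -0.136, -0.146, -0.02, 0, 1, -0.136, -0.146, -0.02, 0, 1],
)

```text
t: 1.4
ee_pos: [0.4489, -0.0034, 0.2969]
tcp_rot: [180.0, 0.0, 155.2]
force: [1.4, 0.4, -0.0]
finger_gap: 0.0952
gripper_force: 0.0
```

Request:
jog_arm(
  rows=[-0.136, -0.146, -0.02, 0, 1, -0.136, -0.146, -0.02, 0, 1, -0.136, -0.146, -0.02, 0, 1, -0.136, -0.146, -0.02, 0, 1, 0, 0, 0, 0, 1],
)

```text
t: 1.82
ee_pos: [0.5002, -0.1585, 0.3126]
tcp_rot: [-180.0, 0.1, 155.0]
force: [-0.3, 0.3, 0.0]
finger_gap: 0.0951
gripper_force: 0.0
```

```bash
cat >> h.py <<'E'
from scipy.spatial.transform import Rotation as Ro
def wview(o):
    T=np.eye(4);T[:3,:3]=Ro.from_euler('xyz',o['tcp_rot'],degrees=True).as_matrix();T[:3,3]=o['ee_pos']
    return np.linalg.inv(T@np.array(cal('wrist')['hand_eye']))
def wgrab(f):
    V=wview(robot.observe());im,d=save('wrist',f);return im,d,pts('wrist',d,V),V
E
python3 - <<'E'
from h import *
im,d,P,V=wgrab('w1');np.save('pics/w1P.npy',P);print(robot.observe()['ee_pos'])
E
```

```text
[ 0.49909893 -0.15587004  0.31213348]
```

View pics/w1.png

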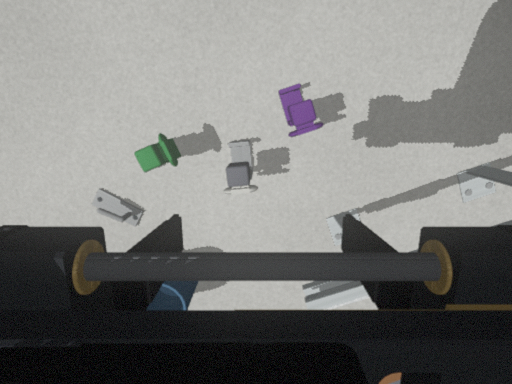

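Wrist view: grey block (237,175), white glide behind it (238,190), purple (302,112), green (148,157). Next I measure the block.

```bash
python3 - <<'E'
from h import *
z=np.load('pics/w1.npz');im,d=z['im'],z['d'];P=np.load('pics/w1P.npy')
v,u=np.mgrid[0:384,0:512]
B=(u>215)&(u<265)&(v>130)&(v<205)&(d>0)
tab=(u>330)&(u<420)&(v>20)&(v<80);print('table z',np.median(P[tab][:,2]))
def R(m,n):
    p=P[m][:,:2].astype(np.float32);r=cv2.minAreaRect(p);b=cv2.boxPoints(r);print(n,m.sum(),np.round(r[0],4),np.round(r[1],4),round(r[2],1),'z',np.round(np.percentile(P[m][:,2],[2,50,98]),4))
top=B&(P[...,2]>.087);top=cv2.morphologyEx(top.astype(np.uint8),cv2.MORPH_OPEN,np.ones((3,3)))>0
R(top,'block')
gl=B&(P[...,2]>.06)&(v>183);R(gl,'glide')
p=P[gl][:,:2];vv=np.linalg.svd(p-p.mean(0))[2][0];print('glide dir',vv,'yaw',np.degrees(np.arctan2(-vv[0]*np.sign(vv[1]),abs(vv[1]))))
wh=B&(im.min(-1)>150);print('white',wh.sum());R(wh&(v>180),'white')
J=B&(P[...,2]<.06)&(P[...,2]>.035)&(v<170);
if J.sum()>5:R(J,'J')
# mug,jar etc height of the mouth
E
```

```text
table z 0.0006855303115058664
block 457 [ 0.4924 -0.1893] [0.028 0.026] 71.5 z [0.089  0.0923 0.0939]
glide 283 [ 0.5083 -0.195 ] [0.0452 0.0157] 68.0 z [0.066  0.0807 0.0932]
glide dir [-0.36548396 -0.93081764] yaw -21.43736972759821
white 2472
white 976 [ 0.5228 -0.2078] [0.0759 0.0556] 64.9 z [-0.001   0.0007  0.0823]
```

Request:
jog_arm(
  rows=[0, 0, 0, 0.154, 1, 0, 0, 0, 0.154, 1, 0, 0, 0, 0.154, 1, 0, 0, 0, 0.154, 1, 0, 0, 0, 0.154, 1],
)

```text
t: 2.28
ee_pos: [0.4982, -0.1519, 0.3125]
tcp_rot: [-180.0, -0.0, 120.3]
force: [0.4, 0.5, -0.2]
finger_gap: 0.095
gripper_force: 0.0
```

Request:
jog_arm(
  rows=[0, 0, 0, 0.154, 1, 0, 0, 0, 0.154, 1, 0, 0, 0, 0.154, 1, 0, 0, 0, 0.154, 1, 0, 0, 0, 0.154, 1],
)

```text
t: 2.7
ee_pos: [0.4982, -0.1518, 0.3125]
tcp_rot: [-180.0, -0.0, 85.6]
force: [0.2, -0.9, 0.3]
finger_gap: 0.095
gripper_force: 0.0
```

Request:
jog_arm(
  rows=[0, 0, 0, 0.154, 1, 0, 0, 0, 0.154, 1, 0, 0, 0, 0.154, 1, 0, 0, 0, 0.154, 1, 0, 0, 0, 0.154, 1],
)

```text
t: 3.12
ee_pos: [0.4982, -0.1518, 0.3125]
tcp_rot: [-180.0, -0.0, 51.0]
force: [-0.8, 0.8, 1.1]
finger_gap: 0.0952
gripper_force: 0.0
```

Request:
jog_arm(
  rows=[0, 0, 0, 0.154, 1, 0, 0, 0, 0.154, 1, 0, 0, 0, 0.154, 1, 0, 0, 0, 0.154, 1, 0, 0, 0, 0.154, 1],
)

```text
t: 3.53
ee_pos: [0.4982, -0.1518, 0.3125]
tcp_rot: [-180.0, 0.0, 16.3]
force: [0.4, 0.4, 0.1]
finger_gap: 0.0946
gripper_force: 0.0
```

Request:
jog_arm(
  rows=[0, 0, 0, 0.154, 1, 0, 0, 0, 0.154, 1, 0, 0, 0, 0.154, 1, 0, 0, 0, 0.154, 1, 0, 0, 0, 0.154, 1],
)

```text
t: 3.95
ee_pos: [0.4982, -0.1518, 0.3125]
tcp_rot: [-180.0, 0.0, -18.3]
force: [0.8, -0.3, 0.6]
finger_gap: 0.0949
gripper_force: 0.0
```

Request:
jog_arm(
  rows=[0, 0, 0, 0, 1, 0, 0, 0, 0, 1, 0, 0, 0, 0, 1, 0, 0, 0, 0, 1, 0, 0, 0, 0, 1],
)

```text
t: 4.37
ee_pos: [0.4985, -0.1528, 0.3126]
tcp_rot: [-180.0, 0.0, -17.9]
force: [-0.6, 0.8, -0.1]
finger_gap: 0.095
gripper_force: 0.0
```

```bash
python3 - <<'E'
from h import *
im,d,P,V=wgrab('w2');np.save('pics/w2P.npy',P);np.save('pics/w2V.npy',V);print(robot.observe()['ee_pos'])
E
```

```text
[ 0.49853329 -0.15288277  0.31259904]
```

View pics/w2.png

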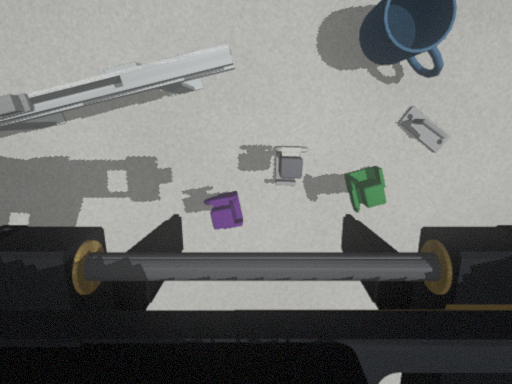

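The rail's mouth is at (232,60), the stop's saddle starts at about (20,103), and the hook block is at (290,168). I measure the rail and re-measure the hook from this view.

```bash
python3 - <<'E'
from h import *
z=np.load('pics/w2.npz');im,d=z['im'],z['d'];P=np.load('pics/w2P.npy')
v,u=np.mgrid[0:384,0:512]
m=(u<245)&(v<135)&(d>0)&(P[...,2]>.205)&(P[...,2]<.225)
for it in range(2):
    p=P[m];A=np.c_[p[:,:2],np.ones(len(p))];c,*_=np.linalg.lstsq(A,p[:,2],rcond=None)
    m=m&(abs(P[...,2]-(P[...,:2]@c[:2]+c[2]))<.003)
p=P[m];print('plane',c,len(p));r=cv2.minAreaRect(p[:,:2].astype(np.float32));print(r)
q=p[:,:2].mean(0);a=np.linalg.svd(p[:,:2]-q)[2][0];a*=np.sign(a[1]);n=np.array([a[1],-a[0]])
s=(p[:,:2]-q)@a;print('yaw',np.degrees(np.arctan2(-a[0],a[1])),'q',q,s.min(),s.max())
F=[];B=[]
for lo in np.arange(s.min(),s.max(),.01):
    k=(s>=lo)&(s<lo+.01)
    if k.sum()<5: continue
    t=(p[k,:2]-q)@n;print(round(lo,3),k.sum(),np.round([np.median(p[k,2]),*np.percentile(t,[2,50,98])],4))
end=p[np.argsort(s)[:8]];print('end',end.round(4))
B=(u>270)&(u<310)&(v>140)&(v<190)&(d>0)
t=B&(P[...,2]>.087)&(P[...,2]<.097);t=cv2.morphologyEx(t.astype(np.uint8),cv2.MORPH_OPEN,np.ones((3,3)))>0
print('block',cv2.minAreaRect(P[t][:,:2].astype(np.float32)),np.median(P[t][:,2]))
g=B&(v<157)&(P[...,2]>.06)&(P[...,2]<.087);print('glide',cv2.minAreaRect(P[g][:,:2].astype(np.float32)),np.percentile(P[g][:,2],[5,50,95]))
E
```

```text
plane [-0.02343693  0.01821648  0.2331751 ] 3231
((0.6227454543113708, -0.07247979938983917), (0.18664009869098663, 0.017958244308829308), 85.4109878540039)
yaw -3.9474143897372413 q [ 0.61842595 -0.10052414] -0.06504269317325907 0.12168438971685036
-0.065 277 [ 0.2156 -0.0073 -0.0004  0.0063]
-0.055 275 [ 0.2159 -0.0072 -0.0003  0.0064]
-0.045 276 [ 2.162e-01 -7.100e-03 -2.000e-04  6.600e-03]
-0.035 276 [ 2.164e-01 -6.900e-03 -2.000e-04  6.800e-03]
-0.025 272 [ 2.166e-01 -6.800e-03  1.000e-04  6.900e-03]
-0.015 275 [ 2.169e-01 -6.800e-03  1.000e-04  7.100e-03]
-0.005 277 [ 2.172e-01 -6.500e-03  2.000e-04  7.200e-03]
0.005 271 [ 2.175e-01 -6.600e-03  2.000e-04  7.200e-03]
0.015 190 [ 0.2177 -0.0064  0.0004  0.0076]
0.025 128 [ 0.2178 -0.0063  0.0046  0.0074]
0.035 126 [ 0.218  -0.0062  0.0048  0.0077]
0.045 117 [ 0.2183 -0.0061 -0.0032  0.0079]
0.055 116 [ 0.2184 -0.006   0.005   0.008 ]
0.065 107 [ 0.2186 -0.006  -0.0032  0.008 ]
0.075 101 [ 0.2189 -0.0058 -0.0033  0.0081]
0.085 76 [ 0.2189 -0.0056 -0.0035  0.0085]
0.095 27 [ 0.2193 -0.0057 -0.0053 -0.0044]
0.105 25 [ 0.2191 -0.0054 -0.0051 -0.0041]
0.115 19 [ 0.2192 -0.0054 -0.0051 -0.0041]
end [[ 0.6184 -0.1657  0.2159]
 [ 0.6128 -0.1653  0.2157]
 [ 0.6157 -0.1655  0.2152]
 [ 0.61   -0.1651  0.2153]
 [ 0.6075 -0.1648  0.2133]
 [ 0.6178 -0.1655  0.2159]
 [ 0.615  -0.1653  0.2155]
 [ 0.6121 -0.1651  0.2156]]
block ((0.4921036958694458, -0.18857896327972412), (0.02795356512069702, 0.025901267305016518), 69.78732299804688) 0.09233866287865819
glide ((0.5093854069709778, -0.19447307288646698), (0.04340779036283493, 0.013174142688512802), 71.39053344726562) [0.06672654 0.07821155 0.08250623]
```

Clean results:
- **Hook:** block top at z 0.092, size 28×26 mm, yaw about -19.4°. The grip point is (0.487, -0.187).
- **Rail:** mouth middle about (0.6134, -0.1653, 0.2005), yaw -4.6°, rising about 0.024.

Going for the grasp.

Request:
jog_arm(
  rows=[0, 0.18, 0, 0.03, 0.55, 0, 0, 0.16, 0, 0.55, 0, 0, 0.16, 0, 0.55, 0, 0, 0.16, 0, 0.55, 0, 0, 0, 0, 0.55],
)

```text
t: 4.83
ee_pos: [0.4854, -0.1864, 0.2119]
tcp_rot: [-179.9, 0.5, -19.4]
force: [-0.3, -0.5, -0.7]
finger_gap: 0.0672
gripper_force: 0.0
```

Request:
jog_arm(
  rows=[0, 0, 0, 0, 0.55, 0, 0, 0, 0, 0.55, 0, 0, 0, 0, 0.55, 0, 0, 0, 0, 0.55, 0, 0, 0, 0, 0.55],
)

```text
t: 5.25
ee_pos: [0.4878, -0.1873, 0.2178]
tcp_rot: [180.0, -0.1, -19.4]
force: [0.2, 0.2, 0.2]
finger_gap: 0.052
gripper_force: 0.0
```

Request:
jog_arm(
  rows=[-0.004, 0, 0.16, 0, 0.55, 0, 0, 0.16, 0, 0.55, 0, 0, 0.16, 0, 0.55, 0, 0, 0.1, 0, 0.55, 0, 0, 0.05, 0, 0.55],
)

```text
t: 5.67
ee_pos: [0.4861, -0.1866, 0.0888]
tcp_rot: [-180.0, 0.1, -19.4]
force: [-0.7, 0.1, 0.2]
finger_gap: 0.0527
gripper_force: 0.0
```

Request:
jog_arm(
  rows=[0, 0, 0.03, 0, 0.55, 0, 0, 0.02, 0, 0.55, 0, 0, 0, 0, 0.55, 0, 0, 0, 0, 0.55, 0, 0, 0, 0, 0.55],
)

```text
t: 6.08
ee_pos: [0.4871, -0.1872, 0.0816]
tcp_rot: [180.0, -0.1, -19.4]
force: [0.3, 0.6, 0.4]
finger_gap: 0.0525
gripper_force: 0.0
```

Spot on, so I close.

Request:
jog_arm(
  rows=[0, 0, 0, 0, 0, 0, 0, 0, 0, 0, 0, 0, 0, 0, 0, 0, 0, 0, 0, 0, 0, 0, 0, 0, 0],
)

```text
t: 6.5
ee_pos: [0.4867, -0.187, 0.0807]
tcp_rot: [-180.0, -0.0, -19.4]
force: [0.5, 0.6, 3.3]
finger_gap: 0.0278
gripper_force: 30.0
```

Request:
jog_arm(
  rows=[0, 0, 0, 0, 0, 0, 0, 0, 0, 0, 0, 0, 0, 0, 0, 0, 0, 0, 0, 0, 0, 0, 0, 0, 0],
)

```text
t: 6.92
ee_pos: [0.4867, -0.187, 0.0807]
tcp_rot: [-180.0, -0.0, -19.4]
force: [-0.4, 1.6, 3.3]
finger_gap: 0.0282
gripper_force: 30.0
```

Request:
jog_arm(
  rows=[0, 0, -0.08, 0, 0, 0, 0, -0.14, 0, 0, 0, 0, -0.16, 0, 0, 0, 0, -0.16, 0, 0, 0, 0, -0.12, -0.11, 0],
)

```text
t: 7.33
ee_pos: [0.4867, -0.187, 0.2147]
tcp_rot: [180.0, -0.1, -14.5]
force: [0.9, 0.5, -0.9]
finger_gap: 0.0282
gripper_force: 30.0
```

Request:
jog_arm(
  rows=[0, 0, 0, -0.11, 0, 0, 0, 0, -0.11, 0, 0.15, 0.056, 0, 0, 0, 0.15, 0, 0, 0, 0, 0.12, 0, 0, 0, 0],
)

```text
t: 7.75
ee_pos: [0.5709, -0.2053, 0.2125]
tcp_rot: [180.0, -0.0, -4.6]
force: [-0.4, -0.7, -2.4]
finger_gap: 0.028
gripper_force: 30.0
```

Request:
jog_arm(
  rows=[0.067, 0, 0, 0, 0, 0, 0, 0, 0, 0, 0, 0, 0, 0, 0, 0, 0, 0, 0, 0, 0, 0, 0, 0, 0],
)

```text
t: 8.17
ee_pos: [0.582, -0.2057, 0.2126]
tcp_rot: [-180.0, 0.0, -4.6]
force: [0.2, -0.7, -1.0]
finger_gap: 0.0276
gripper_force: 30.0
```

```bash
python3 - <<'E'
from h import *
im,d,P,V=wgrab('w3');np.save('pics/w3P.npy',P);np.save('pics/w3V.npy',V);o=robot.observe();print(o['ee_pos'],o['tcp_rot'],o['force'])
E
```

```text
[ 0.58211148 -0.20581524  0.21279328] [-1.79993121e+02  9.64753332e-03 -4.56529686e+00] [ 0.03723549  0.24847512 -0.59842692]
```

View pics/w3.png

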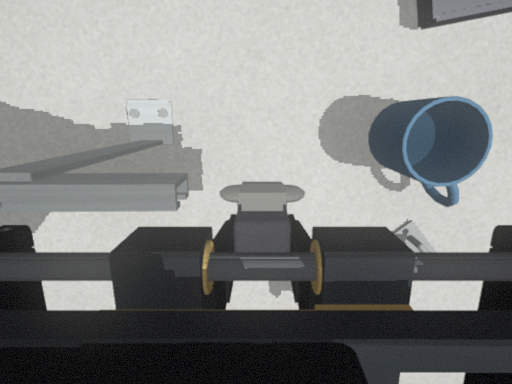

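The glide, at (262,193), lies just beside the rail mouth at (184,192). I measure their relative offset from this view.

```bash
python3 - <<'E'
from h import *
d=np.load('pics/w3.npz')['d'];P=np.load('pics/w3P.npy')
v,u=np.mgrid[0:384,0:512]
th=np.radians(-4.6);rx=np.array([np.cos(th),np.sin(th)]);ry=np.array([-np.sin(th),np.cos(th)])
M=np.array([.6134,-.1653])
def rep(m,n,step):
    p=P[m];X=(p[:,:2]-M)@rx;Y=(p[:,:2]-M)@ry
    print(n,m.sum(),'Y',np.percentile(Y,[1,99]).round(4))
    for lo in np.arange(Y.min(),Y.max(),step):
        k=(Y>=lo)&(Y<lo+step)
        if k.sum()>4:print('  ',round(lo,3),k.sum(),'x',np.percentile(X[k],[2,50,98]).round(4),'z',np.percentile(p[k,2],[2,50,98]).round(4))
rep((u<190)&(v>165)&(v<215)&(P[...,2]>.207)&(P[...,2]<.226)&(d>0),'railtop',.02)
g=(u>215)&(u<310)&(v>178)&(v<212)&(P[...,2]>.19)&(P[...,2]<.225)&(d>0)
rep(g,'glide',.005)
E
```

```text
railtop 5960 Y [-0.0001  0.0859]
   -0.001 1321 x [-0.0065  0.0013  0.0074] z [0.2084 0.2158 0.2172]
   0.019 1272 x [-0.0064  0.0014  0.0075] z [0.2092 0.2163 0.2177]
   0.039 1296 x [-0.0063  0.0015  0.0075] z [0.2086 0.2168 0.2181]
   0.059 1517 x [-0.0062  0.0029  0.0121] z [0.2081 0.2171 0.2187]
   0.079 554 x [-0.0065  0.0047  0.0124] z [0.209  0.217  0.2188]
glide 1878 Y [-0.0641 -0.0223]
   -0.066 90 x [-0.0027  0.0007  0.0025] z [0.1989 0.2079 0.2115]
   -0.061 174 x [-0.01    0.0012  0.0026] z [0.1953 0.2106 0.2132]
   -0.056 248 x [-0.0097 -0.      0.0025] z [0.1939 0.21   0.2142]
   -0.051 273 x [-0.009  -0.0003  0.0025] z [0.1936 0.2099 0.2142]
   -0.046 267 x [-0.009  -0.0002  0.0026] z [0.194  0.2108 0.2144]
   -0.041 272 x [-0.0089 -0.0003  0.0026] z [0.1937 0.2096 0.2146]
   -0.036 257 x [-0.0095 -0.0001  0.0025] z [0.1938 0.2112 0.2145]
   -0.031 186 x [-0.0102  0.0011  0.0026] z [0.1957 0.211  0.2138]
   -0.026 106 x [-0.0034  0.0009  0.0025] z [0.1989 0.2085 0.212 ]
   -0.021 5 x [-0.0009  0.0003  0.0006] z [0.2027 0.2036 0.2043]
```

Request:
jog_arm(
  rows=[0.0025, 0, 0.0075, 0, 0, 0, -0.03, 0, 0, 0, 0, -0.03, 0, 0, 0, 0, -0.03, 0, 0, 0, 0, 0, 0, 0, 0],
)

```text
t: 8.63
ee_pos: [0.5848, -0.1866, 0.2112]
tcp_rot: [-180.0, 0.0, -4.5]
force: [0.3, -0.1, -1.4]
finger_gap: 0.0275
gripper_force: 30.0
```

Request:
jog_arm(
  rows=[0, 0, 0, 0, 0, 0, 0, 0, 0, 0, 0, 0, 0, 0, 0, 0, 0, 0, 0, 0, 0, 0, 0, 0, 0],
)

```text
t: 9.05
ee_pos: [0.5848, -0.1881, 0.2111]
tcp_rot: [-180.0, -0.0, -4.6]
force: [0.3, 0.3, -1.0]
finger_gap: 0.028
gripper_force: 30.0
```

```bash
cat > meas.py <<'E'
from h import *
im,d,P,V=wgrab('wm')
v,u=np.mgrid[0:384,0:512]
th=np.radians(-4.6);rx=np.array([np.cos(th),np.sin(th)]);ry=np.array([-np.sin(th),np.cos(th)]);M=np.array([.6134,-.1653])
X=(P[...,:2]-M)@rx;Y=(P[...,:2]-M)@ry;Z=P[...,2]
o=robot.observe();t=o['ee_pos'];print('tcp rail',((t[:2]-M)@rx).round(4),((t[:2]-M)@ry).round(4),t[2].round(4),o['force'].round(1))
for n,k in (('rail',(Y>.003)&(Y<.03)&(abs(X)<.012)&(Z>.213)&(Z<.22)),('glide',(Y<-.003)&(Y>-.05)&(abs(X)<.005)&(Z>.2)&(Z<.2165))):
    k&=d>0;p=X[k];print(n,k.sum(),'x',np.percentile(p,[2,98]).round(4),np.percentile(p,[2,98]).mean().round(4),'z',np.percentile(Z[k],[50,75,90,98]).round(4),'Y',np.percentile(Y[k],[1,99]).round(4))
E
python3 meas.py
```

```text
tcp rail -0.0267 -0.025 0.2111 [-1.4  0.3 -1.8]
rail 1583 x [-0.0062  0.0074] 0.0006 z [0.2161 0.2165 0.2169 0.2174] Y [0.0032 0.0297]
glide 1365 x [-0.0047  0.004 ] -0.0003 z [0.2108 0.2118 0.2124 0.213 ] Y [-0.0465 -0.0044]
```

Request:
jog_arm(
  rows=[-0.002, 0, 0, 0, 0, 0, -0.01, 0, 0, 0, 0, -0.01, 0, 0, 0, 0, -0.01, 0, 0, 0, 0, -0.01, -0.001, 0, 0],
)

```text
t: 9.52
ee_pos: [0.585, -0.1797, 0.2113]
tcp_rot: [-180.0, 0.0, -4.5]
force: [-0.1, -0.0, -1.0]
finger_gap: 0.0277
gripper_force: 30.0
```

Request:
jog_arm(
  rows=[0, -0.01, 0, 0, 0, 0, -0.01, 0, 0, 0, 0, -0.01, 0, 0, 0, 0, -0.01, -0.001, 0, 0, 0, 0, 0, 0, 0],
)

```text
t: 9.93
ee_pos: [0.5857, -0.1716, 0.2115]
tcp_rot: [-180.0, 0.0, -4.5]
force: [0.5, -0.2, -1.9]
finger_gap: 0.0278
gripper_force: 30.0
```

The glide has entered without force. Continuing, following the slope.

Request:
jog_arm(
  rows=[0, -0.015, -0.0004, 0, 0, 0, -0.015, -0.0004, 0, 0, 0, -0.015, -0.0004, 0, 0, 0, -0.015, -0.0004, 0, 0, 0, -0.015, -0.0004, 0, 0],
)

```text
t: 10.35
ee_pos: [0.5868, -0.1567, 0.2118]
tcp_rot: [-180.0, 0.0, -4.5]
force: [-0.1, -0.6, -2.1]
finger_gap: 0.0281
gripper_force: 30.0
```

Request:
jog_arm(
  rows=[0, -0.015, -0.0004, 0, 0, 0, -0.015, -0.0004, 0, 0, 0, -0.015, -0.0004, 0, 0, 0, -0.015, -0.0004, 0, 0, 0, 0, 0, 0, 0],
)

```text
t: 10.77
ee_pos: [0.5878, -0.1444, 0.2121]
tcp_rot: [-180.0, 0.0, -4.5]
force: [0.9, 1.1, -5.0]
finger_gap: 0.0276
gripper_force: 30.0
```

Request:
jog_arm(
  rows=[0, 0, 0.002, 0, 0, 0, 0, 0, 0, 0, 0, -0.01, 0, 0, 0, 0, -0.01, 0, 0, 0, 0, 0, 0, 0, 0],
)

```text
t: 11.18
ee_pos: [0.5882, -0.1408, 0.212]
tcp_rot: [-180.0, -0.0, -4.5]
force: [1.0, 0.6, -1.7]
finger_gap: 0.0276
gripper_force: 30.0
```

Request:
jog_arm(
  rows=[0, 0, 0, 0, 0, 0, -0.015, -0.0003, 0, 0, 0, -0.015, -0.0003, 0, 0, 0, -0.015, -0.0003, 0, 0, 0, 0, 0, 0, 0],
)

```text
t: 11.6
ee_pos: [0.5889, -0.1314, 0.2121]
tcp_rot: [-180.0, -0.0, -4.5]
force: [0.6, 0.4, -0.8]
finger_gap: 0.0278
gripper_force: 30.0
```

Request:
jog_arm(
  rows=[0, -0.015, -0.0004, 0, 0, 0, -0.015, -0.0004, 0, 0, 0, -0.015, -0.0004, 0, 0, 0, -0.015, -0.0003, 0, 0, 0, -0.015, -0.0003, 0, 0],
)

```text
t: 12.02
ee_pos: [0.5901, -0.1168, 0.2124]
tcp_rot: [-180.0, -0.0, -4.5]
force: [0.3, 0.2, -1.7]
finger_gap: 0.0277
gripper_force: 30.0
```

Request:
jog_arm(
  rows=[0, -0.015, -0.0004, 0, 0, 0, -0.015, -0.0004, 0, 0, 0, -0.015, -0.0004, 0, 0, 0, -0.015, -0.0003, 0, 0, 0, 0, 0, 0, 0],
)

```text
t: 12.43
ee_pos: [0.591, -0.1046, 0.2127]
tcp_rot: [-180.0, -0.0, -4.5]
force: [0.8, -0.6, -0.6]
finger_gap: 0.0278
gripper_force: 30.0
```

Request:
jog_arm(
  rows=[0, -0.015, -0.0004, 0, 0, 0, -0.015, -0.0004, 0, 0, 0, -0.015, -0.0004, 0, 0, 0, -0.015, -0.0003, 0, 0, 0, -0.015, -0.0003, 0, 0],
)

```text
t: 12.85
ee_pos: [0.5922, -0.0899, 0.213]
tcp_rot: [-180.0, -0.0, -4.5]
force: [-0.5, 0.4, -1.3]
finger_gap: 0.0279
gripper_force: 30.0
```

Request:
jog_arm(
  rows=[0, -0.015, -0.0004, 0, 0, 0, -0.015, -0.0004, 0, 0, 0, -0.015, -0.0004, 0, 0, 0, -0.015, -0.0003, 0, 0, 0, 0, 0, 0, 0],
)

```text
t: 13.27
ee_pos: [0.5931, -0.0777, 0.2134]
tcp_rot: [-180.0, -0.0, -4.5]
force: [0.1, -0.7, -1.0]
finger_gap: 0.028
gripper_force: 30.0
```

Request:
jog_arm(
  rows=[0, -0.015, -0.0004, 0, 0, 0, -0.015, -0.0004, 0, 0, 0, -0.015, -0.0004, 0, 0, 0, -0.015, -0.0003, 0, 0, 0, -0.015, -0.0003, 0, 0],
)

```text
t: 13.68
ee_pos: [0.5944, -0.063, 0.2137]
tcp_rot: [-180.0, -0.0, -4.5]
force: [0.7, 0.1, -1.2]
finger_gap: 0.0279
gripper_force: 30.0
```

Request:
jog_arm(
  rows=[0, -0.015, -0.0004, 0, 0, 0, -0.015, -0.0004, 0, 0, 0, -0.015, -0.0004, 0, 0, 0, -0.01, -0.0003, 0, 0, 0, 0, 0, 0, 0],
)

```text
t: 14.1
ee_pos: [0.5952, -0.0519, 0.214]
tcp_rot: [-180.0, -0.0, -4.5]
force: [-0.0, 0.3, -1.2]
finger_gap: 0.0277
gripper_force: 30.0
```

Now slowly, watching for the tooth. Glide front is at about rail y -35.

Request:
jog_arm(
  rows=[0, -0.008, -0.0002, 0, 0, 0, -0.008, -0.0002, 0, 0, 0, -0.008, -0.0002, 0, 0, 0, -0.008, -0.0002, 0, 0, 0, -0.008, -0.0002, 0, 0],
)

```text
t: 14.52
ee_pos: [0.5958, -0.0443, 0.2142]
tcp_rot: [-180.0, -0.0, -4.6]
force: [-0.1, -1.3, -1.0]
finger_gap: 0.0276
gripper_force: 30.0
```

Request:
jog_arm(
  rows=[0, -0.006, -0.0002, 0, 0, 0, -0.006, -0.0001, 0, 0, 0, -0.006, -0.0002, 0, 0, 0, -0.006, -0.0001, 0, 0, 0, 0, 0, 0, 0],
)

```text
t: 14.93
ee_pos: [0.5962, -0.0394, 0.2143]
tcp_rot: [-180.0, -0.0, -4.5]
force: [1.0, 0.3, -1.1]
finger_gap: 0.0283
gripper_force: 30.0
```

Request:
jog_arm(
  rows=[0, -0.006, -0.0002, 0, 0, 0, -0.006, -0.0001, 0, 0, 0, -0.006, -0.0002, 0, 0, 0, -0.006, -0.0001, 0, 0, 0, -0.006, -0.0002, 0, 0],
)

```text
t: 15.35
ee_pos: [0.5967, -0.0335, 0.2145]
tcp_rot: [-180.0, -0.0, -4.5]
force: [0.7, -0.2, -1.7]
finger_gap: 0.0277
gripper_force: 30.0
```

Request:
jog_arm(
  rows=[0, -0.006, -0.0002, 0, 0, 0, -0.006, -0.0001, 0, 0, 0, -0.006, -0.0002, 0, 0, 0, -0.006, -0.0001, 0, 0, 0, -0.006, -0.0002, 0, 0],
)

```text
t: 15.77
ee_pos: [0.5971, -0.0275, 0.2146]
tcp_rot: [-180.0, 0.0, -4.5]
force: [0.1, -1.3, -1.6]
finger_gap: 0.0278
gripper_force: 30.0
```

Request:
jog_arm(
  rows=[0, -0.006, -0.0002, 0, 0, 0, -0.006, -0.0001, 0, 0, 0, -0.006, -0.0002, 0, 0, 0, -0.006, -0.0001, 0, 0, 0, -0.006, -0.0002, 0, 0],
)

```text
t: 16.18
ee_pos: [0.5976, -0.0215, 0.2148]
tcp_rot: [-180.0, -0.0, -4.5]
force: [-0.1, -1.1, -1.3]
finger_gap: 0.0277
gripper_force: 30.0
```

Request:
jog_arm(
  rows=[0, -0.006, -0.0002, 0, 0, 0, -0.006, -0.0001, 0, 0, 0, -0.006, -0.0002, 0, 0, 0, -0.006, -0.0001, 0, 0, 0, -0.006, -0.0002, 0, 0],
)

```text
t: 16.6
ee_pos: [0.598, -0.016, 0.2148]
tcp_rot: [180.0, 0.0, -4.5]
force: [-0.2, -6.5, -4.2]
finger_gap: 0.0279
gripper_force: 30.0
```

Request:
jog_arm(
  rows=[0, -0.004, -0.0001, 0, 0, 0, -0.004, -0.0001, 0, 0, 0, -0.004, -0.0001, 0, 0, 0, -0.004, -0.0001, 0, 0, 0, 0, 0, 0, 0],
)

```text
t: 17.02
ee_pos: [0.598, -0.0126, 0.2144]
tcp_rot: [180.0, 0.1, -4.6]
force: [-1.2, -3.9, -5.9]
finger_gap: 0.0278
gripper_force: 30.0
```

On top of the tooth's ramp, with forces moderate. Continuing.

Request:
jog_arm(
  rows=[0, -0.005, -0.0001, 0, 0, 0, -0.005, -0.0001, 0, 0, 0, -0.005, -0.0001, 0, 0, 0, -0.005, -0.0002, 0, 0, 0, 0, 0, 0, 0],
)

```text
t: 17.43
ee_pos: [0.5984, -0.0086, 0.2146]
tcp_rot: [180.0, 0.1, -4.5]
force: [0.0, -4.6, -8.3]
finger_gap: 0.0276
gripper_force: 30.0
```

Request:
jog_arm(
  rows=[0, -0.006, -0.0001, 0, 0, 0, -0.006, -0.0001, 0, 0, 0, -0.006, -0.0002, 0, 0, 0, -0.006, -0.0002, 0, 0, 0, 0, 0, 0, 0],
)

```text
t: 17.85
ee_pos: [0.5989, -0.0031, 0.2151]
tcp_rot: [-180.0, 0.0, -4.5]
force: [0.1, 0.0, -8.2]
finger_gap: 0.0278
gripper_force: 30.0
```

Request:
jog_arm(
  rows=[0, -0.006, 0.001, 0, 0, 0, -0.006, 0, 0, 0, 0, -0.006, 0, 0, 0, 0, -0.006, 0, 0, 0, 0, -0.002, 0, 0, 0],
)

```text
t: 18.27
ee_pos: [0.5995, 0.0017, 0.2151]
tcp_rot: [-180.0, -0.0, -4.5]
force: [-0.7, -3.6, -9.0]
finger_gap: 0.0279
gripper_force: 30.0
```

Request:
jog_arm(
  rows=[0, -0.006, -0.0001, 0, 0, 0, -0.006, -0.0001, 0, 0, 0, -0.006, -0.0002, 0, 0, 0, -0.006, -0.0002, 0, 0, 0, 0, 0, 0, 0],
)

```text
t: 18.68
ee_pos: [0.5999, 0.0068, 0.2152]
tcp_rot: [-180.0, -0.0, -4.5]
force: [-0.0, 0.5, -8.9]
finger_gap: 0.0282
gripper_force: 30.0
```

Request:
jog_arm(
  rows=[0, 0, 0.002, 0, 0, 0, -0.006, 0, 0, 0, 0, -0.006, 0, 0, 0, 0, -0.006, 0, 0, 0, 0, 0, 0, 0, 0],
)

```text
t: 19.1
ee_pos: [0.6002, 0.0102, 0.2148]
tcp_rot: [-180.0, -0.0, -4.6]
force: [0.6, 0.7, -9.1]
finger_gap: 0.0279
gripper_force: 30.0
```

Request:
jog_arm(
  rows=[0, -0.006, 0, 0, 0, 0, -0.006, -0.0002, 0, 0, 0, -0.006, -0.0001, 0, 0, 0, -0.006, -0.0002, 0, 0, 0, 0, 0, 0, 0],
)

```text
t: 19.52
ee_pos: [0.6006, 0.0151, 0.2149]
tcp_rot: [-180.0, -0.0, -4.5]
force: [0.8, 0.8, -8.7]
finger_gap: 0.0279
gripper_force: 30.0
```

Request:
jog_arm(
  rows=[0, -0.005, -0.0001, 0, 0, 0, -0.005, -0.0001, 0, 0, 0, -0.005, -0.0002, 0, 0, 0, -0.005, -0.0001, 0, 0, 0, 0, 0, 0, 0],
)

```text
t: 19.93
ee_pos: [0.6009, 0.0192, 0.215]
tcp_rot: [-180.0, -0.0, -4.5]
force: [-0.4, 2.9, -7.4]
finger_gap: 0.0276
gripper_force: 30.0
```

Request:
jog_arm(
  rows=[0, -0.005, -0.0001, 0, 0, 0, -0.005, -0.0001, 0, 0, 0, 0, 0, 0, 0, 0, 0, 0, 0, 0, 0, 0, 0, 0, 0],
)

```text
t: 20.35
ee_pos: [0.601, 0.0215, 0.2151]
tcp_rot: [-179.9, -0.0, -4.5]
force: [-0.3, 6.0, -6.7]
finger_gap: 0.0278
gripper_force: 30.0
```

The tooth is sliding down the rear bevel and pushing the hook forward. Small steps now.

Request:
jog_arm(
  rows=[0, -0.005, -0.0001, 0, 0, 0, -0.005, -0.0001, 0, 0, 0, 0, 0, 0, 0, 0, 0, 0, 0, 0, 0, 0, 0, 0, 0],
)

```text
t: 20.77
ee_pos: [0.6012, 0.0229, 0.2151]
tcp_rot: [-180.0, -0.0, -4.5]
force: [0.1, 3.8, -5.8]
finger_gap: 0.0281
gripper_force: 30.0
```

Request:
jog_arm(
  rows=[0, -0.005, -0.0001, 0, 0, 0, -0.005, -0.0001, 0, 0, 0, 0, 0, 0, 0, 0, 0, 0, 0, 0, 0, 0, 0, 0, 0],
)

```text
t: 21.18
ee_pos: [0.6016, 0.0246, 0.2155]
tcp_rot: [-180.0, -0.1, -4.5]
force: [-0.1, 2.0, -3.1]
finger_gap: 0.0276
gripper_force: 30.0
```

Request:
jog_arm(
  rows=[0, -0.004, -0.0001, 0, 0, 0, -0.004, -0.0001, 0, 0, 0, 0, 0, 0, 0, 0, 0, 0, 0, 0, 0, 0, 0, 0, 0],
)

```text
t: 21.6
ee_pos: [0.6016, 0.0259, 0.2154]
tcp_rot: [180.0, -0.0, -4.6]
force: [0.8, -2.8, -0.5]
finger_gap: 0.0277
gripper_force: 30.0
```

```bash
python3 -c "
from h import *
for i in range(4):
    vision.grab_frame('top');o=robot.observe();print(o['ee_pos'].round(4),o['force'].round(2))"
```

```text
[0.6016 0.026  0.2154] [-0.56 -3.16 -1.05]
[0.6016 0.026  0.2153] [-0.07 -2.77 -0.09]
[0.6016 0.0261 0.2153] [ 0.09 -3.08 -0.39]
[0.6016 0.0261 0.2153] [ 0.19 -3.27  0.1 ]
```

Request:
jog_arm(
  rows=[0, -0.004, -0.0001, 0, 0, 0, -0.004, -0.0001, 0, 0, 0, 0, 0, 0, 0, 0, 0, 0, 0, 0, 0, 0, 0, 0, 0],
)

```text
t: 22.22
ee_pos: [0.6016, 0.0277, 0.2153]
tcp_rot: [180.0, -0.0, -4.6]
force: [0.9, -5.2, 0.3]
finger_gap: 0.0277
gripper_force: 30.0
```

```bash
python3 -c "
from h import *
for i in range(3):
    vision.grab_frame('top');o=robot.observe();print(o['ee_pos'].round(4),o['force'].round(2))"
```

```text
[0.6016 0.0277 0.2153] [ 0.41 -3.92  0.02]
[0.6016 0.0278 0.2152] [ 0.64 -4.09  0.94]
[0.6016 0.0278 0.2152] [ 0.12 -4.83  0.71]
```

At home force. Now a gentle pull-back test of the latch.

Request:
jog_arm(
  rows=[0, 0.005, 0.0001, 0, 0, 0, 0.005, 0.0001, 0, 0, 0, 0.005, 0.0001, 0, 0, 0, 0, 0, 0, 0, 0, 0, 0, 0, 0],
)

```text
t: 22.78
ee_pos: [0.6012, 0.0249, 0.215]
tcp_rot: [-180.0, 0.0, -4.6]
force: [0.5, -1.4, -1.7]
finger_gap: 0.0277
gripper_force: 30.0
```

```bash
python3 -c "
from h import *
for i in range(3):
    vision.grab_frame('top');o=robot.observe();print(o['ee_pos'].round(4),o['force'].round(2))"
```

```text
[0.6012 0.0249 0.215 ] [ 1.39 -2.2  -1.54]
[0.6013 0.0249 0.215 ] [ 0.8  -2.15 -1.8 ]
[0.6013 0.0249 0.215 ] [ 0.98 -1.2  -1.12]
```

Request:
jog_arm(
  rows=[0, 0.006, 0.0001, 0, 0, 0, 0, 0, 0, 0, 0, 0, 0, 0, 0, 0, 0, 0, 0, 0, 0, 0, 0, 0, 0],
)

```text
t: 23.35
ee_pos: [0.6011, 0.0239, 0.215]
tcp_rot: [-180.0, 0.0, -4.5]
force: [1.2, 3.0, -3.1]
finger_gap: 0.0278
gripper_force: 30.0
```

```bash
python3 -c "
from h import *
for i in range(3):
    vision.grab_frame('top');o=robot.observe();print(o['ee_pos'].round(4),o['force'].round(2))"
```

```text
[0.6011 0.0239 0.215 ] [ 0.93  3.14 -3.1 ]
[0.6011 0.0238 0.2149] [ 0.68  3.31 -3.6 ]
[0.6011 0.0238 0.215 ] [ 0.28  3.07 -4.42]
```

The tooth holds against the pull, so the hook is latched. I unload it, release and retreat upward.

Request:
jog_arm(
  rows=[0, -0.004, 0, 0, 0, 0, 0, 0, 0, 0, 0, 0, 0, 0, 0.2, 0, 0, 0, 0, 0.4, 0, 0, 0, 0, 0.5],
)

```text
t: 23.92
ee_pos: [0.6015, 0.0242, 0.2155]
tcp_rot: [180.0, -0.1, -4.6]
force: [0.2, 0.0, -0.2]
finger_gap: 0.0365
gripper_force: 0.0
```

Request:
jog_arm(
  rows=[0, 0, 0, 0, 0.5, 0, 0, 0, 0, 0.5, 0, 0, 0, 0, 0.5, 0, 0, 0, 0, 0.5, 0, 0, 0, 0, 0.5],
)

```text
t: 24.33
ee_pos: [0.6013, 0.0244, 0.2152]
tcp_rot: [-180.0, -0.0, -4.5]
force: [-0.0, -0.6, -0.6]
finger_gap: 0.0474
gripper_force: 0.0
```

Request:
jog_arm(
  rows=[0, 0, -0.05, 0, 0.5, 0, 0, -0.12, 0, 0.5, 0, 0, -0.15, 0, 0.5, -0.15, 0, -0.1, 0, 0.5, -0.15, 0, 0, 0, 0.5],
)

```text
t: 24.75
ee_pos: [0.5424, 0.0291, 0.3032]
tcp_rot: [-180.0, -0.4, -4.6]
force: [-0.3, -0.1, -0.4]
finger_gap: 0.0477
gripper_force: 0.0
```

Request:
jog_arm(
  rows=[0, 0, 0, 0, 0.5, 0, 0, 0, 0, 0.5, 0, 0, 0, 0, 0.5, 0, 0, 0, 0, 0.5, 0, 0, 0, 0, 0.5],
)

```text
t: 25.17
ee_pos: [0.5421, 0.0291, 0.2988]
tcp_rot: [-180.0, 0.0, -4.6]
force: [-0.0, 0.2, 0.1]
finger_gap: 0.0472
gripper_force: 0.0
```

```bash
python3 - <<'E'
from h import *
im,d,P,V=wgrab('w5');s,_=save('scene','s5')
th=np.radians(-4.6);rx=np.array([np.cos(th),np.sin(th)]);ry=np.array([-np.sin(th),np.cos(th)]);M=np.array([.6134,-.1653])
X=(P[...,:2]-M)@rx;Y=(P[...,:2]-M)@ry
k=(X<-.0095)&(X>-.04)&(Y>.1)&(Y<.26)&(P[...,2]>.215)&(P[...,2]<.235)&(d>0)
print('block Y',k.sum(),np.percentile(Y[k],[1,50,99]),'X',np.percentile(X[k],[1,99]),'z',np.median(P[...,2][k]))
t=np.array([.6012,.0247]);print('expected',(t-M)@ry)
o=np.zeros((384,800,3),np.uint8);o[:,:512]=im;c=cv2.resize(s[140:240,180:340],(288,180));o[:180,512:]=c
cv2.imwrite('pics/f.png',o);print(robot.observe()['ee_pos'],robot.observe()['force'])
E
```

```text
block Y 1401 [0.17318207 0.18668843 0.20028502] X [-0.03557499 -0.01026937] z 0.22507799818990826
expected 0.18840956002987488
[0.54188331 0.02908527 0.29866394] [ 0.58241952 -0.05624569  0.55235369]
```

View pics/f.png

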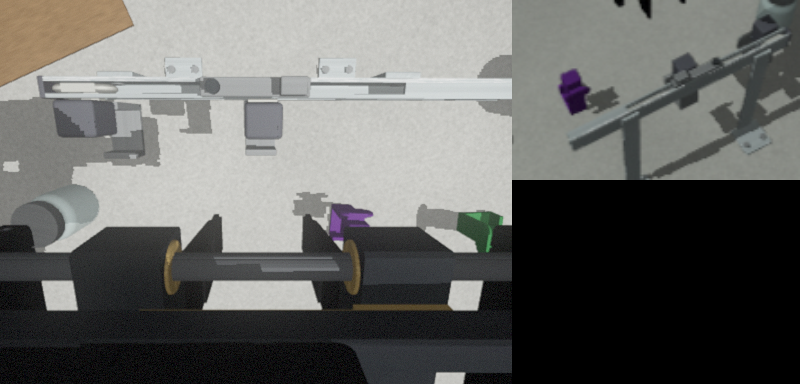

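The loose hook hangs at (264,122) beside the stop. The mug is out of this view, and the jar is undisturbed. The block reads about 1 mm back from where I released it, so I check the camera bias against the fixed hook (known at Y 0.319).

```bash
python3 - <<'E'
from h import *
th=np.radians(-4.6);rx=np.array([np.cos(th),np.sin(th)]);ry=np.array([-np.sin(th),np.cos(th)]);M=np.array([.6134,-.1653])
for i in range(2):
    im,d,P,V=wgrab('w6')
    X=(P[...,:2]-M)@rx;Y=(P[...,:2]-M)@ry;Z=P[...,2]
    for n,lo,hi,zl in(('loose',.14,.25,.219),('fixed',.28,.36,.2215)):
        k=(X<-.0125)&(X>-.04)&(Y>lo)&(Y<hi)&(Z>zl)&(Z<.235)&(d>0)
        print(n,k.sum(),np.percentile(Y[k],[1,99]).round(4),np.percentile(Y[k],[1,99]).mean().round(4),np.percentile(X[k],[1,99]).round(4),np.median(Z[k]).round(4))
    # cap end, saddle and tooth housing extents
    k=(abs(X)<.012)&(Z>.228)&(Z<.25)&(d>0)&(Y<.28);print('saddle Y',np.percentile(Y[k],[.5,99.5]).round(4),Z[k].max().round(4))
    k=(abs(X)<.009)&(Z>.205)&(d>0);print('capped end Y',Y[k].max().round(4))
E
```

```text
loose 1261 [0.1731 0.2003] 0.1867 [-0.035  -0.0126] 0.225
fixed 1390 [0.3043 0.3312] 0.3177 [-0.0333 -0.0129] 0.2306
saddle Y [0.1579 0.2299] 0.2393
capped end Y 0.3441
loose 1261 [0.1731 0.2003] 0.1867 [-0.0351 -0.0127] 0.2251
fixed 1390 [0.3044 0.3312] 0.3178 [-0.0334 -0.013 ] 0.2307
saddle Y [0.1577 0.2298] 0.2389
capped end Y 0.3442
```

The fixed hook reads 1.3 mm short too, so that is camera bias. The loose hook is where it was released, about 2.8 mm into the buffer and steady. Handing in.

```bash
python3 -c "
from h import *
print(robot.finish_job())"
```

```text
the job is handed in; nothing more can be done
None
```

The hook is on the rail, home against the buffer and latched behind the tooth (it held a roughly 3 N pull-back before I let go); the job was handed in at about 25 s of the 72 s, with forces under about 10 N wherever I read them.

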